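# Set the leaflet folder to cross fold

## Task

Set the leaflet folding machine to cross fold: with the fingertips, push its selector lever out of the rest slot, along the cross channel of the gate and fully home into the slot beside the plaque that shows two crossing creases (a plus sign). Do not run the lever into any of the other three fold slots, do not grip or force it, and leave the stamp, stapler, glue bottle and pen pot where they are.

Things in the scene. Friction and masses are not known exactly. Their poses are not given: they have to be found in the camera images.
- folder: Grey desktop leaflet folder, fixed, may stand turned. Origin on the desk below the gate's centre; x 'far' (to the paper ramp), y 'left', z up. Housing x -120..130, y -130..220 mm, top 119 mm above the desk. Ramp from x = 110 rises to 155 mm height at x = 215; low delivery tray (26 mm high) reaches x = -220 mm.
- gate_centre (a point): Centre of the top of the aluminium gate plate (88 x 88 mm), 125 mm above the desk. Slots 14 mm wide for the 10 mm stem: a cross channel along the machine's y, stem travel 30 mm each way; at each of its ends a fold slot to +x and one to -x, stem travel 24 mm from the channel. The channel's ends stop the lever in line with the fold slots.
- rest_slot (a point): Inner end of the rest slot, on the plate's top: the slot in the middle of the gate, to the near side (-x) only, where the lever starts. Opposite it the channel's far edge is a plain wall, so a lever pushed far (+x) out of the rest slot stops in the channel.
- pivot (a point): The point about which the lever leans every way, 25 mm above the desk, below the gate's centre; the knob's centre is 170 mm from it. The lever has no spring or catch: it stays where it is left, and about 2 to 4 N at the knob moves it.
- knob (a point): Centre of the lever's black ball knob, 32 mm in diameter, on a 10 mm steel stem; 195 mm above the desk when upright. In the machine's frame it is at about x -42 y 0 mm at the end of the rest slot, x 0 y 0 in mid channel, x 0 y +/-50 at the channel's ends, and x +/-41 y +/-50, 183 mm above the desk, at the ends of the fold slots.
- lever_fore (a joint): Lean of the lever along the machine's x (rad): 0 in the cross channel, positive leaning far (+x), about +/-0.25 at the ends of the slots; starts between -0.25 and -0.18, in the rest slot.
- lever_side (a joint): Lean of the lever along the machine's y (rad): 0 in the middle, positive leaning left (+y), about +/-0.30 in line with the fold slots.
- cross (a point): Centre of the top of the cross-fold plaque: white tile 56 x 56 mm with two raised black lines crossing as a plus. On the machine, 126 mm above the desk, at x +/-31, y +/-75 mm in its frame: outward in y of its fold slot, the one in the same quarter of the gate. The other quarters have like tiles with one, two and three parallel lines. Which is where changes.
- stamp: Loose wooden rubber stamp, 32 mm in diameter, 60 mm tall, standing on the left part of the machine's top. Origin at its foot. To be left alone.
- stapler: Loose black stapler, 130 x 34 x 60 mm, on the desk to the left of the machine. Origin at its underside. To be left alone.
- glue: Loose white glue bottle, 44 mm in diameter, 110 mm tall, on the desk to the right. Origin at its foot. To be left alone.
- pen_pot: Loose dark steel pen pot, empty, 76 mm in diameter, 100 mm tall, on the desk to the right, farther out. Origin at its foot. To be left alone.

How it is judged:
At the end, for the whole second after the job is handed in: The lever rests fully home in the slot beside the cross plaque: lever_fore beyond 0.21 rad (of 0.25, within about 7 mm of the end at the knob) and lever_side beyond 0.25 rad, both with the sign of that slot ((((x of cross in the frame of folder above 0 m and y of cross in the frame of folder above 0 m) and value of joint lever_fore above 0.21 rad and value of joint lever_side above 0.25 rad) or ((x of cross in the frame of folder above 0 m and y of cross in the frame of folder below 0 m) and value of joint lever_fore above 0.21 rad and value of joint lever_side below -0.25 rad) or ((x of cross in the frame of folder below 0 m and y of cross in the frame of folder above 0 m) and value of joint lever_fore below -0.21 rad and value of joint lever_side above 0.25 rad) or ((x of cross in the frame of folder below 0 m and y of cross in the frame of folder below 0 m) and value of joint lever_fore below -0.21 rad and value of joint lever_side below -0.25 rad)) and velocity of joint lever_fore between -0.05 and 0.05 rad/s and velocity of joint lever_side between -0.05 and 0.05 rad/s); the robot touches nothing.
It fails at once if the lever was pushed into the slot of another fold ((value of joint lever_fore above 0.13 rad and value of joint lever_side above 0.2 rad and not (x of cross in the frame of folder above 0 m and y of cross in the frame of folder above 0 m)) or (value of joint lever_fore above 0.13 rad and value of joint lever_side below -0.2 rad and not (x of cross in the frame of folder above 0 m and y of cross in the frame of folder below 0 m)) or (value of joint lever_fore below -0.13 rad and value of joint lever_side above 0.2 rad and not (x of cross in the frame of folder below 0 m and y of cross in the frame of folder above 0 m)) or (value of joint lever_fore below -0.13 rad and value of joint lever_side below -0.2 rad and not (x of cross in the frame of folder below 0 m and y of cross in the frame of folder below 0 m))).
It fails at once if the lever was gripped or forced (over 35 N in all between fingers and lever) (contact force between the fingers and lever_side above 35 N).
It fails at once if the stamp, stapler, glue bottle or pen pot was moved over 20 mm, lifted or tipped (distance of any of stamp, stapler, glue, pen_pot from where it was at the start of the episode above 0.02 m or angle between any of stamp, stapler, glue, pen_pot's own z axis and vertical above 0.3 rad).
It also fails if it takes over 40 s, if anything falls off the work surface, if the arm or the gripper's body presses on something with over 40 N, if the wrist force passes 120 N, or if a joint passes its speed limit or range.

## Robot

A 6-joint arm with a two-finger parallel gripper is mounted at the origin on the work surface. World frame = base frame: x ahead of the robot, y to its left, z up, the work surface at z = 0. Lengths are in m, angles in rad, forces in N, time in s.
With the tool pointing down it reaches from about 0.25 to 0.725 m from the base axis. Payload 4 kg.
Tool frame: the origin (TCP) lies on the centre line of the jaws, within the pads' length; the fingertips stand 19 mm ahead of it and the grasp point (between the pads) is the TCP; z points along the fingers, y is the line along which they close (so a half turn about z gives the same grasp; the last joint's range is limited). The gripper opens to 85 mm and grips with 20 to 120 N. Pads are 22 mm wide; open, the fingers measure 114 mm over their backs; the gripper's body (76 mm by 85 mm) begins 54 mm behind the grasp point. The pads swing forward as they close: fully open they stand 13 mm farther back than shut.
Start: joints at [-1.292, 0.241, 0.005, 1.335, 0, 1.571], TCP at [0.138, -0.481, 0.25] pointing down, gripper open.
Joint ranges: [-2.72, 2.72], [-1.05, 1.87], [-1.09, 1.28], [-1.99, 2.15], [-1.42, 1.44], [-3.14, 3.14]. Speed limits (rad/s): [2.79, 2.79, 3.14, 3.14, 3.14, 3.14].

## Interface

Orientations are given as a rotation vector (axis times angle).
In Python, from workcell import get_state, capture, calibration, hand_in gives the robot as it stands. The module is installed in compiled form; this text tells all that it offers.
- The arm moves only by the tool carry_out, never from a script. Its argument "series" is a list of rows, each an object with "xyz": the shift along the tool's x, y, z in cm, a list of three; "turn": the turn, a rotation vector about the tool's x, y, z in degrees, a list of three; "fingers": the finger opening in cm, from 0 to 8.54. In form: [{"xyz": [dx, dy, dz], "turn": [rx, ry, rz], "fingers": fingers}, ...]. A call has 1 to 20 rows; each row shifts and turns the commanded pose from where the row before left it, along the tool's axes as they then stand; what a row does not reach is not made up. A row lasts 1/12 s, in which the tool goes at most 41.7 mm and 7.16 degrees, less where a joint would pass 70% of its speed; a pose out of reach is approached as far as the arm can. A call is refused whole if a number of a shift passes 4.17 or a number of a turn 7.16, either way. A call with a gripper value outside its range is refused whole. The fingers move at their own pace and stop on an object; the grip force is fixed at half the most. Time passes only in rows, so rows that do not move let the fingers close. It gives the time, the measured TCP pose, the force, the opening and the grip force at its end, in the units of the state.
- get_state(): the state, without advancing time (a new reading comes with each control period).
- capture(name): name is "scene" or "side" or "wrist"; returns the picture (480x640x3 uint8, red, green, blue); there is no depth.
- calibration(name): a dict with "K" (3x3 intrinsics, pixels), "dist" ([k1, k2, p1, p2, k3] as OpenCV has them; the pictures are not rectified), "origin" and "attitude" of the camera in the world. Camera axes: x right, y down, z forward; pixel columns grow to the right and rows downward; lengths in m; the calibration is good to about 2 mm. A picture is of the moment at which its call begins: read the wrist's pose just before it. calibration takes no time and is no camera call; for the wrist camera it gives the pose at the moment of the call.
- hand_in(): hands the job in; it is judged then, once.
The state is a dict: "clock": time; "joints": joint angles; "qvel": joint speeds; "tau": joint torques, N m; "tcp_pos": TCP position; "tool_rot": TCP orientation; "wrist_force": force on the tool from outside, world axes, zero at the start; "wrist_torque": the same for the moment, N m; "finger_gap": opening from 0.0 (shut) to 1.0 (fully open); "grip_force": force on a finger pad.
Only numpy, scipy, OpenCV 4.12 (cv2) and the standard library are available. Lean on these libraries where they do the work, as an engineer would, in place of code of your own. Each camera call takes 0.05 s, during which the arm holds its last target. There are 200 camera calls.

## Working session

There is one attempt and no reset: what is moved stays moved. The work goes in short steps, Python scripts to look and compute and a tool call to move; the robot and the scene stay as the last step left them, time stands still between calls to the robot, and variables do not carry over. Pictures are saved under pics/ and viewed, at most 10 in all, crops included, and the job is handed in when it is done.

Besides the shell and the picture viewer there is one more tool, called after "Call:" as name(argument=value, ...), one argument or row to a line, values as JSON. carry_out: Moves the arm, as the interface text tells. Its arguments: {"type":"object","properties":{"series":{"type":"array","items":{"type":"object","properties":{"xyz":{"type":"array","items":{"type":"number"}},"turn":{"type":"array","items":{"type":"number"}},"fingers":{"type":"number"}}}}},"required":["series"]}

```bash
mkdir -p pics; python3 - <<'E'
from workcell import *
import cv2
for n in("scene","side"):
    cv2.imwrite(f"pics/{n}0.png",capture(n)[:,:,::-1])
    c=calibration(n);print(n,c)
s=get_state();print(s["clock"],s["tcp_pos"],s["tool_rot"],s["wrist_force"])
E
```

```text
scene {'K': array([[531.7320003 ,   0.        , 318.72773793],
       [  0.        , 531.7320003 , 242.08506696],
       [  0.        ,   0.        ,   1.        ]]), 'dist': array([-0.04876186,  0.        ,  0.        ,  0.        ,  0.        ]), 'origin': array([0.93685713, 0.46495794, 1.12029165]), 'attitude': array([-1.07872825, -2.62869752,  0.75909696])}
side {'K': array([[525.16627412,   0.        , 316.0186365 ],
       [  0.        , 525.16627412, 238.0782281 ],
       [  0.        ,   0.        ,   1.        ]]), 'dist': array([-0.08647941,  0.        ,  0.        ,  0.        ,  0.        ]), 'origin': array([0.37633901, 1.00029221, 0.80460833]), 'attitude': array([-0.17146111,  2.71038743, -1.40232477])}
0.1 [ 0.1374394  -0.48016449  0.24949496] [-3.10921132e+00 -4.36240854e-01  4.55082625e-04] [-0.32918653  0.16376478 -0.81332349]
```

View pics/scene0.png

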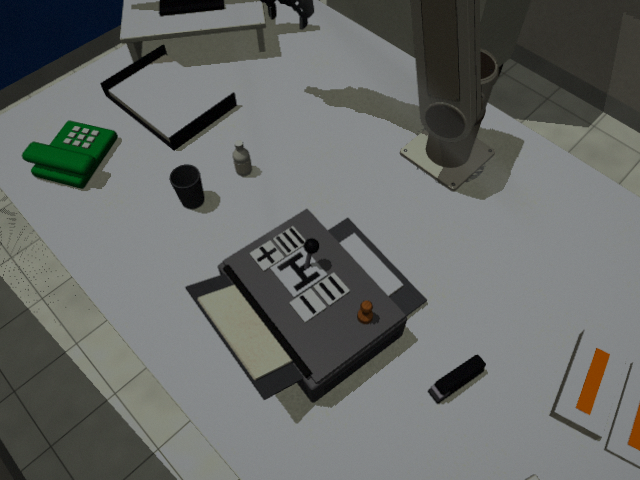

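View pics/side0.png

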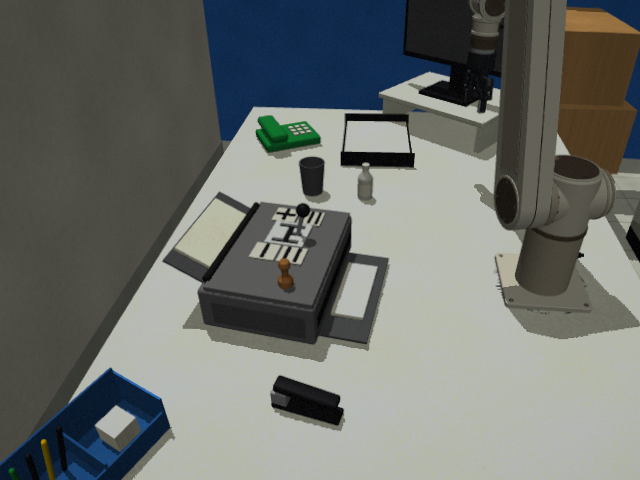

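The scene view shows the folder with its paper ramp to the lower left (far) and its delivery tray facing the robot. The plus tile is near (265,253), on the right side toward the ramp. The knob is at about (311,246) and the stamp at (365,311), on the left. The side view agrees: knob (303,210), stamp (285,275), stapler (307,399), glue (365,184) and pot (312,176). Next I'll measure.

```bash
cat > h.py <<'E'
import numpy as np, cv2
from workcell import *
R=lambda v: cv2.Rodrigues(np.array(v,float))[0]
def ray(c,p):
    u=cv2.undistortPoints(np.array([[p]],float),c["K"],c["dist"])[0,0]
    return np.array(c["origin"]),R(c["attitude"])@np.array([u[0],u[1],1])
def plane(c,p,z):
    o,d=ray(c,p);return o+d*(z-o[2])/d[2]
def tri(cps):
    A=np.zeros((3,3));b=np.zeros(3);L=[]
    for c,p in cps:
        o,d=ray(c,p);d=d/np.linalg.norm(d);P=np.eye(3)-np.outer(d,d);A+=P;b+=P@o;L.append((o,P))
    x=np.linalg.solve(A,b);return x,[np.linalg.norm(P@(x-o)) for o,P in L]
E
python3 - <<'E'
from h import *
for n,(x0,y0,x1,y1) in dict(scene=(240,215,360,325),side=(235,190,345,275)).items():
    im=cv2.imread(f"pics/{n}0.png");g=cv2.cvtColor(im,6);c=calibration(n)
    # bright tiles/plate
    m=np.zeros_like(g);m[y0:y1,x0:x1]=(g[y0:y1,x0:x1]>130)*255
    k,l,st,ce=cv2.connectedComponentsWithStats(m)
    for i in range(1,k):
        if st[i,4]>25: print(n,st[i],ce[i].round(1),plane(c,ce[i],.126).round(3))
    kb=(g<28).astype(np.uint8);k,l,st,ce=cv2.connectedComponentsWithStats(kb[y0:y1,x0:x1])
    for i in range(1,k):
        if st[i,4]>40: print(n,"dark",st[i],(ce[i]+[x0,y0]).round(1))
    cv2.imwrite(f"pics/{n}c.png",cv2.resize(im[y0:y1,x0:x1],None,fx=5,fy=5,interpolation=2))
a=cv2.imread("pics/scenec.png");b=cv2.imread("pics/sidec.png")
cv2.imwrite("pics/both.png",cv2.resize(np.vstack([a,cv2.copyMakeBorder(b,0,0,0,a.shape[1]-b.shape[1],0)]),(364,591)))
E
```

```text
scene [240 215  54  33 924] [257.7 225.8] [ 0.575 -0.113  0.126]
scene [315 215  45  14 349] [336.8 219.3] [0.437 0.001 0.126]
scene [286 229  15  18  60] [292.9 237.5] [ 0.541 -0.034  0.126]
scene [279 234  16  17  62] [286.7 242.3] [ 0.559 -0.034  0.126]
scene [341 234  19  30 318] [352.4 246.3] [0.464 0.075 0.126]
scene [274 238  15  16  28] [280.9 246.1] [ 0.575 -0.036  0.126]
scene [263 241  12  10  66] [268.2 245.5] [ 0.594 -0.057  0.126]
scene [251 248  11  13  70] [256.2 253.3] [ 0.625 -0.061  0.126]
scene [271 248  55  48 616] [294.9 273.5] [0.6   0.036 0.126]
scene [271 251  12  11  69] [276.9 255.7] [ 0.597 -0.024  0.126]
scene [258 258  14  12  79] [264.5 263.6] [ 0.63  -0.028  0.126]
scene [331 273  18  20  80] [339.6 282.4] [0.547 0.117 0.126]
scene [322 278  20  21 131] [331.5 288. ] [0.569 0.115 0.126]
scene [314 284  20  20  98] [323.2 294. ] [0.591 0.112 0.126]
scene [303 289  22  24 221] [313.9 300.2] [0.615 0.109 0.126]
scene [240 294  24  31 353] [247.2 313.4] [0.732 0.035 0.126]
scene [291 297  23  24 238] [301.4 308.8] [0.646 0.105 0.126]
scene dark [50 14 14 1
[... 259 characters left out ...]
 68 15 17 56] [326.9 290.9]
scene dark [61 81 15 17 60] [307.7 304.1]
side [ 235  190  110   22 1498] [290.8 198.3] [ 0.613 -0.116  0.126]
side [277 207  10   5  39] [281.3 209.4] [ 0.627 -0.062  0.126]
side [235 209  11  21 124] [238.3 217.5] [ 0.723 -0.016  0.126]
side [ 249  209   59   55 1083] [279.7 240.2] [0.605 0.066 0.126]
side [301 212  18  25 177] [308.2 224.2] [ 0.552 -0.004  0.126]
side [316 213   9  13  34] [320.2 219.1] [ 0.527 -0.029  0.126]
side [276 246  12  15  73] [281.4 253. ] [0.593 0.112 0.126]
side dark [  0  13  24  38 207] [245.6 220.5]
side dark [ 62  14  13  14 125] [302.6 210.4]
side dark [49 37 10 15 49] [288.3 233.9]
side dark [ 96  53  14  32 173] [339.4 261.9]
```

View pics/scenec.png

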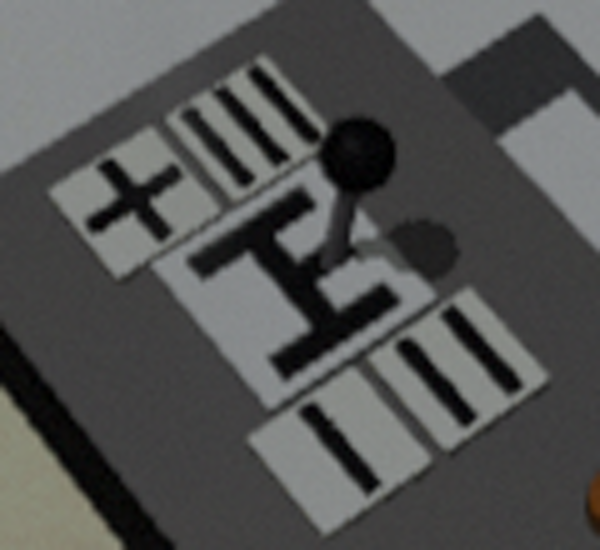

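View pics/sidec.png

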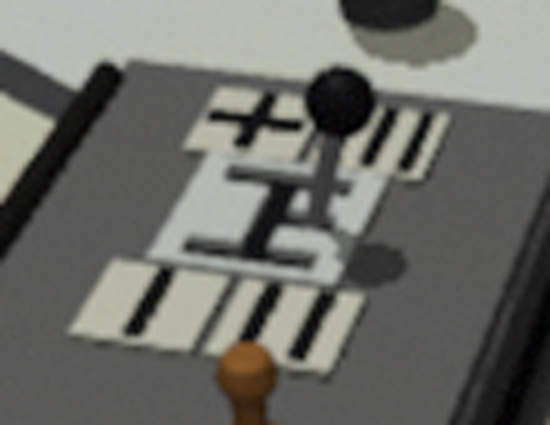

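Both crops show the plus tile in the far-right quarter (crop centre about (135,201)). Three lines is near right, one line far left and two lines near left. The knob is at crop (358,154) in the scene view and (340,101) in the side view. I'll compute the machine frame from these.

```bash
cat >> h.py <<'E'
sc=lambda p:((np.array(p)+.5)/5-.5+[240,215])
sd=lambda p:((np.array(p)+.5)/5-.5+[235,190])
E
python3 - <<'E'
from h import *
S=calibration("scene");D=calibration("side")
kn,r=tri([(S,sc((358,154))),(D,sd((340,101)))]);print("knob",kn,r)
def ctr(q):  # diagonal intersection
    a,b,c,d=[np.append(np.array(x,float),1) for x in q];x=np.cross(np.cross(a,c),np.cross(b,d));return x[:2]/x[2]
T={'plus':[(48,193),(152,124),(222,207),(120,280)],'one':[(247,440),(358,365),(432,460),(323,535)],'two':[(372,357),(470,287),(549,378),(448,453)]}
W={k:plane(S,sc(ctr(q)),.126) for k,q in T.items()};print(W)
o2=plane(D,sd(ctr([(68,332),(113,259),(240,288),(197,352)])),.126)
print("one tri",tri([(S,sc(ctr(T['one']))),(D,sd(ctr([(68,332),(113,259),(227,286),(193,352)])))]))
loc=np.array([(31,-75),(31,75),(-31,75)])/1e3
w=np.array([W[k][:2] for k in('plus','one','two')])
H=(loc-loc.mean(0)).T@(w-w.mean(0));yaw=np.arctan2(H[0,1]-H[1,0],H[0,0]+H[1,1])
c,s=np.cos(yaw),np.sin(yaw);M=np.array([[c,-s],[s,c]])
o=w.mean(0)-M@loc.mean(0);print("yaw deg",np.degrees(yaw),"origin",o,"resid",w-(loc@M.T+o))
print("knob in folder",M.T@(kn[:2]-o),kn[2])
for n,p,q in(("stamp",(365,312),(285,275)),("glue",(240,150),(365,170)),("pot",(185,175),(312,163))):
    x,r=tri([(S,p),(D,q)]);print(n,x,M.T@(x[:2]-o),r)
s=get_state();print("tcp in folder",M.T@(s["tcp_pos"][:2]-o),R(s["tool_rot"]))
E
```

```text
knob [0.55455605 0.04097163 0.19407053] [np.float64(0.0003217531843869328), np.float64(0.00032175318438711125)]
{'plus': array([ 0.61099023, -0.04146706,  0.126     ]), 'one': array([0.63066819, 0.10729196, 0.126     ]), 'two': array([0.56894225, 0.11484381, 0.126     ])}
one tri (array([0.62959528, 0.10615181, 0.12346262]), [np.float64(0.0003356469505286929), np.float64(0.00033564695052861994)])
yaw deg -7.427101704993001 origin [0.5900553  0.03676838] resid [[-1.10135608e-04  1.42515975e-04]
 [ 1.78124801e-04  1.60025313e-04]
 [-6.79891922e-05 -3.02541288e-04]]
knob in folder [-0.03574475 -0.00042082] 0.1940705251772838
stamp [0.56572636 0.20603171 0.1430552 ] [-0.04600459  0.16469835] [np.float64(8.973419351544829e-05), np.float64(8.97341935152838e-05)]
glue [ 0.4409579  -0.3416118   0.09470411] [-0.09893531 -0.39447865] [np.float64(0.0021946229980663893), np.float64(0.00219462299806632)]
pot [ 0.59561555 -0.36963333  0.09819628] [ 0.05804698 -0.40227331] [np.float64(0.0015208061709799502), np.float64(0.0015208061709799535)]
tcp in folder [-0.38199737 -0.57110311] [[ 9.61388570e-01  2.75193951e-01 -5.54806773e-04]
 [ 2.75194509e-01 -9.61386755e-01  1.86788355e-03]
 [-1.93536305e-05 -1.94844167e-03 -9.99998102e-01]]
```

The frame fit is within 0.3 mm, and the knob sits at folder (-36, 0) with z = 194 mm, which is plausible. The cross slot is far right (+x, -y). I'll align the tool with the machine, shut the fingers and go to the near side of the knob.

Call:
carry_out(
  series=[
    {"xyz": [0,0,0],"turn": [0,0,5.85],"fingers": 0},
    {"xyz": [0,0,0],"turn": [0,0,5.85],"fingers": 0},
    {"xyz": [0,0,0],"turn": [0,0,5.85],"fingers": 0},
    {"xyz": [0,0,0],"turn": [0,0,5.85],"fingers": 0},
    {"xyz": [1.8,-3.57,0],"turn": [0,0,0],"fingers": 0},
    {"xyz": [1.8,-3.57,0],"turn": [0,0,0],"fingers": 0},
    {"xyz": [1.8,-3.57,0],"turn": [0,0,0],"fingers": 0},
    {"xyz": [1.8,-3.57,0],"turn": [0,0,0],"fingers": 0},
    {"xyz": [1.8,-3.57,0],"turn": [0,0,0],"fingers": 0},
    {"xyz": [1.8,-3.57,0],"turn": [0,0,0],"fingers": 0},
    {"xyz": [1.8,-3.57,0],"turn": [0,0,0],"fingers": 0},
    {"xyz": [1.8,-3.57,0],"turn": [0,0,0],"fingers": 0},
    {"xyz": [1.8,-3.57,0],"turn": [0,0,0],"fingers": 0},
    {"xyz": [1.8,-3.57,0],"turn": [0,0,0],"fingers": 0},
    {"xyz": [1.8,-3.57,0],"turn": [0,0,0],"fingers": 0},
    {"xyz": [1.8,-3.57,0],"turn": [0,0,0],"fingers": 0},
    {"xyz": [1.8,-3.57,0],"turn": [0,0,0],"fingers": 0},
    {"xyz": [1.8,-3.57,0],"turn": [0,0,0],"fingers": 0},
    {"xyz": [1.8,-3.57,0],"turn": [0,0,0],"fingers": 0},
    {"xyz": [1.8,-3.57,0],"turn": [0,0,0],"fingers": 0},
  ],
)

```text
clock: 1.77
tcp_pos: [0.4897, -0.0095, 0.2517]
tool_rot: [-3.092, 0.073, 0.001]
wrist_force: [-0.5, -1.0, 0.4]
finger_gap: 0.001
grip_force: 0.0
```

```bash
cat >> h.py <<'E'
yaw=np.radians(-7.427);O=np.array([.5900553,.03676838])
M=np.array([[np.cos(yaw),-np.sin(yaw)],[np.sin(yaw),np.cos(yaw)]])
def st():
    s=get_state();t=R(s["tool_rot"])
    print("t",s["clock"],"tcp folder",M.T@(s["tcp_pos"][:2]-O),s["tcp_pos"][2],"toolx yaw",np.degrees(np.arctan2(t[1,0],t[0,0])),"F",M.T@s["wrist_force"][:2],s["wrist_force"][2],"gap",s["finger_gap"])
E
python3 - <<'E'
from h import *
st()
im=capture("side");cv2.imwrite("pics/side1.png",cv2.resize(im[140:300,200:400,::-1],None,fx=3,fy=3))
E
```

```text
t 1.7667 tcp folder [-0.09352373 -0.05883456] 0.2516593410868368 toolx yaw -2.690217383422071 F [-0.32858012 -1.02762844] 0.4460666088339433 gap 0.0011443771630537775
```

View pics/side1.png

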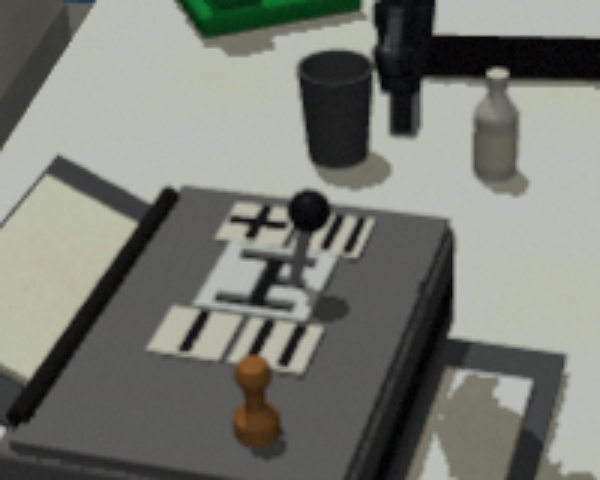

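The picture shows the shut fingers at crop (403,132), not yet over the machine; the lever is untouched. The motion was lagging, so I'll check the pose again.

```bash
python3 - <<'E'
from h import *
st()
D=calibration("side")
for z in (.20,.22,.235):
    p=plane(D,(200+403/3,140+134/3),z);print(z,p,M.T@(p[:2]-O))
E
```

```text
t 1.8167 tcp folder [-0.09012862 -0.05663158] 0.2516615153745674 toolx yaw -2.553398383429027 F [4.40900341 1.34004562] 1.8290521526536876 gap 0.0024414707011050194
0.2 [ 0.49674074 -0.06574703  0.2       ] [-0.07928025 -0.11371746]
0.22 [ 0.49275794 -0.03048324  0.22      ] [-0.08778793 -0.07926434]
0.235 [ 0.48977084 -0.00403539  0.235     ] [-0.0941687 -0.0534245]
```

Call:
carry_out(
  series=[
    {"xyz": [0,0,0],"turn": [0,0,4.9],"fingers": 0},
    {"xyz": [-0.4,-2.85,0],"turn": [0,0,0],"fingers": 0},
    {"xyz": [0,-2.85,0],"turn": [0,0,0],"fingers": 0},
    {"xyz": [0,0,3.3],"turn": [0,0,0],"fingers": 0},
    {"xyz": [0,0,3.2],"turn": [0,0,0],"fingers": 0},
    {"xyz": [0,0,0],"turn": [0,0,0],"fingers": 0},
    {"xyz": [0,0,0],"turn": [0,0,0],"fingers": 0},
  ],
)

```text
clock: 2.4
tcp_pos: [0.4841, -0.0025, 0.1906]
tool_rot: [-3.047, 0.09, 0.011]
wrist_force: [0.2, -0.7, 0.2]
finger_gap: -0.002
grip_force: 0.0
```

```bash
python3 -c "
from h import *
st()"
```

```text
t 2.4 tcp folder [-0.09994255 -0.05262666] 0.19059225782610645 toolx yaw -3.3661175746220926 F [ 0.26960464 -0.64214564] 0.21564739903249364 gap -0.0018223703789881384
```

```bash
python3 -c "
from h import *
s=get_state();print(s['joints'],s['qvel'],s['tau']);print(R(s['tool_rot']))"
```

```text
[-0.05969032  0.25183428 -0.14306479  1.18587558  0.09288702  3.14064815] [-6.82954816e-03 -3.19102611e-02  7.90341047e-02  1.28820580e-02
  2.08706902e-04 -9.17755401e-07] [ 3.93437769e-02 -3.50058496e+01  2.24964952e+01 -8.34333175e-02
  2.85179224e-01  1.12210341e-05]
[[ 0.9982259  -0.05937877 -0.00438425]
 [-0.05871317 -0.99391653  0.09318099]
 [-0.00989055 -0.09275827 -0.99563953]]
```

Joint 6 is at its range end. I'll use the tool turned a quarter the other way, so tool x = machine y and tool y = machine x.

Call:
carry_out(
  series=[
    {"xyz": [0,0,0],"turn": [-5.3,0,0],"fingers": 0},
    {"xyz": [0,0,0],"turn": [0,0,-7.1],"fingers": 0},
    {"xyz": [0,0,0],"turn": [0,0,-7.1],"fingers": 0},
    {"xyz": [0,0,0],"turn": [0,0,-7.1],"fingers": 0},
    {"xyz": [0,0,0],"turn": [0,0,-7.1],"fingers": 0},
    {"xyz": [0,0,0],"turn": [0,0,-7.1],"fingers": 0},
    {"xyz": [0,0,0],"turn": [0,0,-7.1],"fingers": 0},
    {"xyz": [0,0,0],"turn": [0,0,-7.1],"fingers": 0},
    {"xyz": [0,0,0],"turn": [0,0,-7.1],"fingers": 0},
    {"xyz": [0,0,0],"turn": [0,0,-7.1],"fingers": 0},
    {"xyz": [0,0,0],"turn": [0,0,-7.1],"fingers": 0},
    {"xyz": [0,0,0],"turn": [0,0,-7.1],"fingers": 0},
    {"xyz": [0,0,0],"turn": [0,0,-7.1],"fingers": 0},
    {"xyz": [0,0,0],"turn": [0,0,0],"fingers": 0},
    {"xyz": [0,0,0],"turn": [0,0,0],"fingers": 0},
  ],
)

```text
clock: 3.65
tcp_pos: [0.4865, -0.0171, 0.1937]
tool_rot: [-2.352, -2.069, -0.01]
wrist_force: [-0.6, -0.3, 0.1]
finger_gap: -0.003
grip_force: 0.0
```

```bash
cat >> h.py <<'E'
def err():  # tool-frame shift/turn to reach wanted attitude
    s=get_state();t=R(s["tool_rot"]);g=np.array([[-np.sin(yaw),np.cos(yaw),0],[np.cos(yaw),np.sin(yaw),0],[0,0,-1]]).T
    print("turn needed deg",np.degrees(cv2.Rodrigues(t.T@g)[0].ravel()).round(2),"j",np.round(s["joints"],2))
E
python3 -c "
from h import *
st();err()"
```

```text
t 3.65 tcp folder [-0.09574455 -0.06679376] 0.19369306930357116 toolx yaw 82.68493789487768 F [-0.51701418 -0.38296147] 0.12232772412056117 gap -0.0029799856379388915
turn needed deg [-0.16 -0.64  0.11] j [-0.04  0.25 -0.13  1.19  0.01  1.66]
```

Call:
carry_out(
  series=[
    {"xyz": [3.3,0,0],"turn": [0,-0.6,0],"fingers": 0},
    {"xyz": [3.3,0,0.6],"turn": [0,0,0],"fingers": 0},
    {"xyz": [0,0,0],"turn": [0,0,0],"fingers": 0},
    {"xyz": [0,0,0],"turn": [0,0,0],"fingers": 0},
  ],
)

```text
clock: 3.98
tcp_pos: [0.4938, 0.0497, 0.1866]
tool_rot: [-2.351, -2.077, 0.005]
wrist_force: [-0.1, -0.3, 0.5]
finger_gap: -0.001
grip_force: 0.0
```

```bash
python3 -c "
from h import *
st();err()"
```

```text
t 3.9833 tcp folder [-0.09711512  0.00034933] 0.18658188238316778 toolx yaw 82.89935989421004 F [-0.01304845 -0.2936557 ] 0.5024816163085972 gap -0.0009719483431906482
turn needed deg [-0.32 -0.02  0.33] j [ 0.1   0.27 -0.12  1.18  0.    1.79]
```

Call:
carry_out(
  series=[
    {"xyz": [0,1.5,0],"turn": [0,0,0],"fingers": 0},
    {"xyz": [0,1.2,0],"turn": [0,0,0],"fingers": 0},
    {"xyz": [0,0.5,0],"turn": [0,0,0],"fingers": 0},
    {"xyz": [0,0.5,0],"turn": [0,0,0],"fingers": 0},
    {"xyz": [0,0.5,0],"turn": [0,0,0],"fingers": 0},
    {"xyz": [0,0.5,0],"turn": [0,0,0],"fingers": 0},
    {"xyz": [0,0.4,0],"turn": [0,0,0],"fingers": 0},
    {"xyz": [0,0.4,0],"turn": [0,0,0],"fingers": 0},
    {"xyz": [0,0.3,0],"turn": [0,0,0],"fingers": 0},
    {"xyz": [0,0,0],"turn": [0,0,0],"fingers": 0},
    {"xyz": [0,0,0],"turn": [0,0,0],"fingers": 0},
  ],
)

```text
clock: 4.9
tcp_pos: [0.5518, 0.0409, 0.1858]
tool_rot: [-2.353, -2.076, 0.005]
wrist_force: [0.1, 0.0, 1.4]
finger_gap: -0.002
grip_force: 0.6
```

```bash
cat >> h.py <<'E'
def knob():  # dark round blob near expected place, both views
    cps=[]
    for n in("scene","side"):
        im=capture(n);c=calibration(n)
        cv2.imwrite(f"pics/k_{n}.png",im[:,:,::-1]);cps.append(im)
    return cps
E
python3 - <<'E'
from h import *
st()
a,b=knob()
f=lambda im,x,y:cv2.resize(im[y:y+110,x:x+130,::-1],None,fx=3,fy=3,interpolation=2)
cv2.imwrite("pics/p2.png",np.hstack([f(a,240,205),f(b,230,165)]))
E
```

```text
t 4.9 tcp folder [-0.03842719 -0.00085561] 0.18575350027224788 toolx yaw 82.83546229098086 F [0.10883728 0.02917107] 1.437006501120732 gap -0.002395948775249298
```

View pics/p2.png

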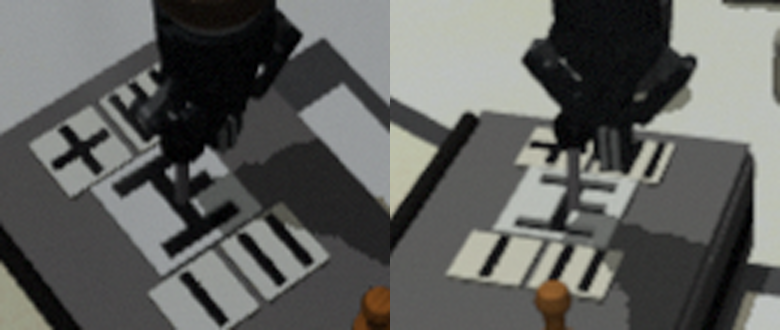

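The knob has moved, to side crop (575,132); the fingers are right behind it at (612,150), and the stem is nearly in the channel. I'll measure the knob.

```bash
python3 - <<'E'
from h import *
p=plane(calibration("side"),(230+185/3,165+132/3),.195);print(M.T@(p[:2]-O))
p=plane(calibration("scene"),(240+180/3,205+143/3),.195);print(M.T@(p[:2]-O))
E
```

```text
[-0.01173589  0.00372299]
[-0.00731523 -0.00010546]
```

Call:
carry_out(
  series=[
    {"xyz": [0,0.3,0],"turn": [0,0,0],"fingers": 0},
    {"xyz": [0,0.3,0],"turn": [0,0,0],"fingers": 0},
    {"xyz": [0,0.2,0],"turn": [0,0,0],"fingers": 0},
    {"xyz": [0,0,0],"turn": [0,0,0],"fingers": 0},
  ],
)

```text
clock: 5.33
tcp_pos: [0.5596, 0.04, 0.186]
tool_rot: [-2.353, -2.076, 0.005]
wrist_force: [-1.1, 0.3, 5.0]
finger_gap: -0.002
grip_force: 2.1
```

Call:
carry_out(
  series=[
    {"xyz": [0,0.1,0],"turn": [0,0,0],"fingers": 0},
    {"xyz": [0,0,0],"turn": [0,0,0],"fingers": 0},
  ],
)

```text
clock: 5.5
tcp_pos: [0.5603, 0.0399, 0.186]
tool_rot: [-2.353, -2.076, 0.005]
wrist_force: [-1.6, -0.0, 4.7]
finger_gap: 0.002
grip_force: 2.4
```

Call:
carry_out(
  series=[
    {"xyz": [0,0.1,0],"turn": [0,0,0],"fingers": 0},
    {"xyz": [0,0,0],"turn": [0,0,0],"fingers": 0},
  ],
)

```text
clock: 5.67
tcp_pos: [0.5613, 0.0398, 0.186]
tool_rot: [-2.352, -2.076, 0.005]
wrist_force: [-2.3, -0.4, 5.8]
finger_gap: -0.001
grip_force: 2.5
```

```bash
python3 -c "
from h import *
st()"
```

```text
t 5.6667 tcp folder [-0.02893781 -0.00070282] 0.18600723525757376 toolx yaw 82.84703880050007 F [-2.2235397  -0.65093261] 5.809853795502258 gap -0.0006894480363342468
```

Call:
carry_out(
  series=[
    {"xyz": [0,0.15,0],"turn": [0,0,0],"fingers": 0},
    {"xyz": [0,0,0],"turn": [0,0,0],"fingers": 0},
  ],
)

```text
clock: 5.83
tcp_pos: [0.5628, 0.0396, 0.186]
tool_rot: [-2.352, -2.076, 0.005]
wrist_force: [-1.9, 0.7, 4.8]
finger_gap: 0.004
grip_force: 2.5
```

Call:
carry_out(
  series=[
    {"xyz": [0,0.15,0],"turn": [0,0,0],"fingers": 0},
    {"xyz": [0,0,0],"turn": [0,0,0],"fingers": 0},
  ],
)

```text
clock: 6.0
tcp_pos: [0.5643, 0.0394, 0.186]
tool_rot: [-2.352, -2.076, 0.005]
wrist_force: [-1.6, 0.1, 5.8]
finger_gap: 0.002
grip_force: 2.5
```

Call:
carry_out(
  series=[
    {"xyz": [0,0.15,0],"turn": [0,0,0],"fingers": 0},
    {"xyz": [0,0,0],"turn": [0,0,0],"fingers": 0},
  ],
)

```text
clock: 6.17
tcp_pos: [0.5655, 0.0393, 0.186]
tool_rot: [-2.352, -2.075, 0.006]
wrist_force: [-2.9, 0.6, 5.9]
finger_gap: -0.002
grip_force: 3.0
```

Call:
carry_out(
  series=[
    {"xyz": [0,0.15,0],"turn": [0,0,0],"fingers": 0},
    {"xyz": [0,0,0],"turn": [0,0,0],"fingers": 0},
  ],
)

```text
clock: 6.33
tcp_pos: [0.5658, 0.0392, 0.186]
tool_rot: [-2.351, -2.074, 0.008]
wrist_force: [-7.0, 1.0, 8.4]
finger_gap: -0.001
grip_force: 5.0
```

The wall is reached, so the lever is in the channel. Now I'll go round to the left side of the knob.

Call:
carry_out(
  series=[
    {"xyz": [0,-1.5,0],"turn": [0,0,0],"fingers": 0},
    {"xyz": [0,-1.8,0],"turn": [0,0,0],"fingers": 0},
    {"xyz": [2.5,0,0],"turn": [0,0,0],"fingers": 0},
    {"xyz": [2.5,0,0],"turn": [0,0,0],"fingers": 0},
    {"xyz": [0,3,0],"turn": [0,0,0],"fingers": 0},
    {"xyz": [0,2.9,0],"turn": [0,0,0],"fingers": 0},
    {"xyz": [0,0,0],"turn": [0,0,0],"fingers": 0},
    {"xyz": [0,0,0],"turn": [0,0,0],"fingers": 0},
  ],
)

```text
clock: 7.0
tcp_pos: [0.5997, 0.0853, 0.1837]
tool_rot: [-2.352, -2.074, 0.008]
wrist_force: [-0.3, -0.2, -0.4]
finger_gap: 0.003
grip_force: 0.0
```

```bash
python3 - <<'E'
from h import *
st();err()
a,b=knob()
f=lambda im,x,y:cv2.resize(im[y:y+110,x:x+130,::-1],None,fx=3,fy=3,interpolation=2)
cv2.imwrite("pics/p3.png",np.hstack([f(a,240,205),f(b,230,165)]))
E
```

```text
t 7.0 tcp folder [0.00327815 0.04935624] 0.18373370240216308 toolx yaw 82.8216519462334 F [-0.24061911 -0.1933592 ] -0.41157655806074034 gap 0.0030052223539224782
turn needed deg [-0.43  0.01  0.25] j [0.14 0.49 0.19 1.28 0.   1.84]
```

View pics/p3.png

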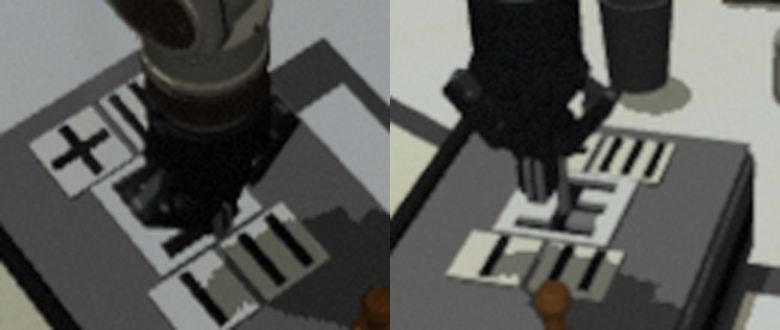

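The fingers, at side crop (535,180), stand to the left of the lever. Its stem (565,190) stands upright in the channel. Now I'll push right.

Call:
carry_out(
  series=[
    {"xyz": [-1.2,0,0],"turn": [0,0,0],"fingers": 0},
    {"xyz": [-0.6,0,0],"turn": [0,0,0],"fingers": 0},
    {"xyz": [-0.4,0,0],"turn": [0,0,0],"fingers": 0},
    {"xyz": [-0.4,0,0],"turn": [0,0,0],"fingers": 0},
    {"xyz": [-0.4,0,0],"turn": [0,0,0],"fingers": 0},
    {"xyz": [-0.4,0,0],"turn": [0,0,0],"fingers": 0},
    {"xyz": [-0.4,0,0],"turn": [0,0,0],"fingers": 0},
    {"xyz": [0,0,0],"turn": [0,0,0],"fingers": 0},
  ],
)

```text
clock: 7.77
tcp_pos: [0.5943, 0.0469, 0.1857]
tool_rot: [-2.354, -2.075, 0.006]
wrist_force: [1.3, 0.5, 1.3]
finger_gap: -0.004
grip_force: 0.6
```

Call:
carry_out(
  series=[
    {"xyz": [-0.4,0,0],"turn": [0,0,0],"fingers": 0},
    {"xyz": [-0.4,0,0],"turn": [0,0,0],"fingers": 0},
    {"xyz": [-0.4,0,0],"turn": [0,0,0],"fingers": 0},
    {"xyz": [-0.4,0,0],"turn": [0,0,0],"fingers": 0},
    {"xyz": [0,0,0],"turn": [0,0,0],"fingers": 0},
  ],
)

```text
clock: 8.18
tcp_pos: [0.5921, 0.0306, 0.1851]
tool_rot: [-2.354, -2.075, 0.008]
wrist_force: [0.6, 1.5, 0.4]
finger_gap: 0.002
grip_force: 0.5
```

```bash
python3 -c "
from h import *
st();err()"
```

```text
t 8.1833 tcp folder [ 0.00283946 -0.00589939] 0.18505716509664175 toolx yaw 82.7856643431442 F [0.39185163 1.52614217] 0.44421191289139617 gap 0.0016914055526741768
turn needed deg [-0.36  0.07  0.21] j [ 0.05  0.46  0.15  1.27 -0.    1.75]
```

Call:
carry_out(
  series=[
    {"xyz": [-0.4,0,0],"turn": [0,0,0],"fingers": 0},
    {"xyz": [-0.4,0,0],"turn": [0,0,0],"fingers": 0},
    {"xyz": [-0.4,0,0],"turn": [0,0,0],"fingers": 0},
    {"xyz": [-0.2,0,0],"turn": [0,0,0],"fingers": 0},
    {"xyz": [0,0,0],"turn": [0,0,0],"fingers": 0},
  ],
)

```text
clock: 8.6
tcp_pos: [0.5899, 0.017, 0.1849]
tool_rot: [-2.353, -2.074, 0.008]
wrist_force: [-0.4, 2.0, -1.0]
finger_gap: 0.002
grip_force: 0.8
```

Call:
carry_out(
  series=[
    {"xyz": [-0.2,0,0],"turn": [0,0,0],"fingers": 0},
    {"xyz": [0,0,0],"turn": [0,0,0],"fingers": 0},
  ],
)

```text
clock: 8.77
tcp_pos: [0.5899, 0.0156, 0.1852]
tool_rot: [-2.352, -2.075, 0.007]
wrist_force: [-0.3, 2.2, -2.0]
finger_gap: -0.0
grip_force: 0.9
```

Call:
carry_out(
  series=[
    {"xyz": [-0.15,0,0],"turn": [0,0,0],"fingers": 0},
    {"xyz": [0,0,0],"turn": [0,0,0],"fingers": 0},
  ],
)

```text
clock: 8.93
tcp_pos: [0.5898, 0.0143, 0.1854]
tool_rot: [-2.352, -2.075, 0.007]
wrist_force: [-0.6, 2.7, -1.9]
finger_gap: 0.001
grip_force: 1.0
```

Call:
carry_out(
  series=[
    {"xyz": [-0.15,0,0],"turn": [0,0,0],"fingers": 0},
    {"xyz": [0,0,0],"turn": [0,0,0],"fingers": 0},
  ],
)

```text
clock: 9.1
tcp_pos: [0.5898, 0.0128, 0.1854]
tool_rot: [-2.352, -2.075, 0.006]
wrist_force: [-0.4, 1.7, -1.2]
finger_gap: -0.004
grip_force: 1.0
```

```bash
python3 -c "
from h import *
st();err()"
```

```text
t 9.1 tcp folder [ 0.00280554 -0.02376914] 0.18540107559829921 toolx yaw 82.84383634668198 F [-0.57256698  1.65224605] -1.1998679438577882 gap -0.004010577989073345
turn needed deg [-0.36 -0.01  0.27] j [0.02 0.46 0.14 1.27 0.   1.72]
```

Call:
carry_out(
  series=[
    {"xyz": [-0.15,0,0],"turn": [0,0,0],"fingers": 0},
    {"xyz": [0,0,0],"turn": [0,0,0],"fingers": 0},
  ],
)

```text
clock: 9.27
tcp_pos: [0.5896, 0.0113, 0.1854]
tool_rot: [-2.352, -2.075, 0.006]
wrist_force: [0.1, 1.9, -2.8]
finger_gap: 0.001
grip_force: 1.1
```

Call:
carry_out(
  series=[
    {"xyz": [-0.15,0,0],"turn": [0,0,0],"fingers": 0},
    {"xyz": [0,0,0],"turn": [0,0,0],"fingers": 0},
  ],
)

```text
clock: 9.43
tcp_pos: [0.5895, 0.0098, 0.1854]
tool_rot: [-2.352, -2.075, 0.006]
wrist_force: [-0.2, 2.9, -2.2]
finger_gap: 0.002
grip_force: 1.1
```

Call:
carry_out(
  series=[
    {"xyz": [-0.15,0,0],"turn": [0,0,0],"fingers": 0},
    {"xyz": [0,0,0],"turn": [0,0,0],"fingers": 0},
  ],
)

```text
clock: 9.6
tcp_pos: [0.5893, 0.0087, 0.1853]
tool_rot: [-2.352, -2.075, 0.005]
wrist_force: [-0.1, 3.9, -2.3]
finger_gap: -0.005
grip_force: 1.8
```

Call:
carry_out(
  series=[
    {"xyz": [-0.15,0,0],"turn": [0,0,0],"fingers": 0},
    {"xyz": [0,0,0],"turn": [0,0,0],"fingers": 0},
  ],
)

```text
clock: 9.77
tcp_pos: [0.5892, 0.0081, 0.1852]
tool_rot: [-2.35, -2.075, 0.003]
wrist_force: [0.2, 5.9, -3.0]
finger_gap: 0.002
grip_force: 3.1
```

```bash
python3 - <<'E'
from h import *
st()
a,b=knob()
f=lambda im,x,y:cv2.resize(im[y:y+110,x:x+130,::-1],None,fx=3,fy=3,interpolation=2)
cv2.imwrite("pics/p4.png",np.hstack([f(a,240,205),f(b,230,165)]))
E
```

```text
t 9.7667 tcp folder [ 0.00287118 -0.02852225] 0.18520949495133265 toolx yaw 82.89073597236747 F [-0.59705564  5.88104167] -2.996380138231292 gap 0.0020872252103447957
```

View pics/p4.png

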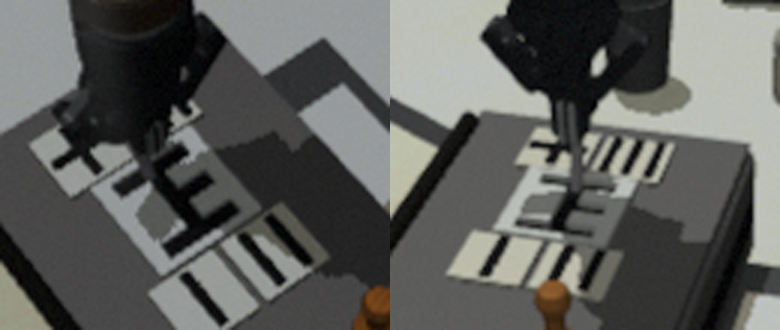

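The channel's end is reached: the stem foot is at the right junction, side crop (575,187), and the force is rising. I'll go round to the near side.

Call:
carry_out(
  series=[
    {"xyz": [2.0,0,0],"turn": [0,0,0],"fingers": 0},
    {"xyz": [0,-3.0,0],"turn": [0,0,0],"fingers": 0},
    {"xyz": [0,-3.0,0],"turn": [0,0,0],"fingers": 0},
    {"xyz": [-2.1,0,0],"turn": [0,0,0],"fingers": 0},
    {"xyz": [-2.1,0,0],"turn": [0,0,0],"fingers": 0},
    {"xyz": [0,0,0],"turn": [0,0,0],"fingers": 0},
    {"xyz": [0,0,0],"turn": [0,0,0],"fingers": 0},
  ],
)

```text
clock: 10.45
tcp_pos: [0.5271, -0.0088, 0.1865]
tool_rot: [-2.356, -2.074, 0.006]
wrist_force: [0.5, -0.2, 0.1]
finger_gap: -0.0
grip_force: 0.0
```

```bash
python3 - <<'E'
from h import *
st();err()
E
```

```text
t 10.45 tcp folder [-0.05655354 -0.05328439] 0.18647666232817456 toolx yaw 82.70509212694947 F [ 0.49420245 -0.10164467] 0.08366792913509205 gap -0.00022627772635213213
turn needed deg [-0.26  0.04  0.13] j [-0.02  0.33 -0.04  1.2  -0.    1.68]
```

Call:
carry_out(
  series=[
    {"xyz": [0.1,1.5,0],"turn": [0,0,0],"fingers": 0},
    {"xyz": [0,0.8,0.2],"turn": [0,0,0],"fingers": 0},
    {"xyz": [0,0.4,0],"turn": [0,0,0],"fingers": 0},
    {"xyz": [0,0.4,0],"turn": [0,0,0],"fingers": 0},
    {"xyz": [0,0.4,0],"turn": [0,0,0],"fingers": 0},
    {"xyz": [0,0.4,0],"turn": [0,0,0],"fingers": 0},
    {"xyz": [0,0,0],"turn": [0,0,0],"fingers": 0},
  ],
)

```text
clock: 11.03
tcp_pos: [0.5658, -0.0111, 0.1834]
tool_rot: [-2.352, -2.075, 0.007]
wrist_force: [-1.0, 1.0, 1.9]
finger_gap: 0.002
grip_force: 0.6
```

Call:
carry_out(
  series=[
    {"xyz": [0,0.4,0],"turn": [0,0,0],"fingers": 0},
    {"xyz": [0,0.4,0],"turn": [0,0,0],"fingers": 0},
    {"xyz": [0,0.4,0],"turn": [0,0,0],"fingers": 0},
    {"xyz": [0,0.4,0],"turn": [0,0,0],"fingers": 0},
    {"xyz": [0,0.4,0],"turn": [0,0,0],"fingers": 0},
    {"xyz": [0,0,0],"turn": [0,0,0],"fingers": 0},
  ],
)

```text
clock: 11.53
tcp_pos: [0.5863, -0.0136, 0.183]
tool_rot: [-2.352, -2.076, 0.005]
wrist_force: [-1.6, 1.6, -0.8]
finger_gap: 0.003
grip_force: 0.6
```

```bash
python3 - <<'E'
from h import *
st();err()
E
```

```text
t 11.5333 tcp folder [ 0.00281892 -0.05042885] 0.18301011956577148 toolx yaw 82.85352065551197 F [-1.76552995  1.42080186] -0.8136604120010583 gap 0.00293652812596899
turn needed deg [-0.33 -0.03  0.28] j [-0.02  0.45  0.13  1.26  0.    1.67]
```

Knob now about x = 31. I'll keep pushing to the stop.

Call:
carry_out(
  series=[
    {"xyz": [0,0.3,0],"turn": [0,0,0],"fingers": 0},
    {"xyz": [0,0.3,0],"turn": [0,0,0],"fingers": 0},
    {"xyz": [0,0.2,0],"turn": [0,0,0],"fingers": 0},
    {"xyz": [0,0,0],"turn": [0,0,0],"fingers": 0},
  ],
)

```text
clock: 11.87
tcp_pos: [0.5937, -0.0148, 0.1829]
tool_rot: [-2.352, -2.075, 0.007]
wrist_force: [-1.0, 0.8, -1.1]
finger_gap: 0.002
grip_force: 1.1
```

Call:
carry_out(
  series=[
    {"xyz": [0,0.2,0],"turn": [0,0,0],"fingers": 0},
    {"xyz": [0,0,0],"turn": [0,0,0],"fingers": 0},
  ],
)

```text
clock: 12.03
tcp_pos: [0.5957, -0.0153, 0.1832]
tool_rot: [-2.353, -2.075, 0.006]
wrist_force: [-2.1, 0.4, -1.6]
finger_gap: 0.003
grip_force: 1.2
```

Call:
carry_out(
  series=[
    {"xyz": [0,0.2,0],"turn": [0,0,0],"fingers": 0},
    {"xyz": [0,0,0],"turn": [0,0,0],"fingers": 0},
  ],
)

```text
clock: 12.2
tcp_pos: [0.5966, -0.0154, 0.1831]
tool_rot: [-2.351, -2.074, 0.009]
wrist_force: [-5.6, 1.1, -1.7]
finger_gap: -0.001
grip_force: 2.5
```

Call:
carry_out(
  series=[
    {"xyz": [0,0.15,0],"turn": [0,0,0],"fingers": 0},
    {"xyz": [0,0,0],"turn": [0,0,0],"fingers": 0},
  ],
)

```text
clock: 12.37
tcp_pos: [0.5971, -0.0155, 0.183]
tool_rot: [-2.35, -2.073, 0.011]
wrist_force: [-7.3, 1.1, 0.5]
finger_gap: -0.001
grip_force: 3.9
```

```bash
python3 - <<'E'
from h import *
st();err()
E
```

```text
t 12.3667 tcp folder [ 0.01369091 -0.05091405] 0.18301729225739258 toolx yaw 82.83142848371517 F [-7.36333151  0.10235629] 0.46288846206687584 gap -0.000609510727878895
turn needed deg [-0.59  0.02  0.26] j [-0.03  0.48  0.17  1.27  0.    1.67]
```

The stop was met where expected. I'll retreat back and up, then check.

Call:
carry_out(
  series=[
    {"xyz": [0,-1.5,0],"turn": [0,0,0],"fingers": 0},
    {"xyz": [0,-3,0],"turn": [0,0,0],"fingers": 0},
    {"xyz": [0,-3,0],"turn": [0,0,0],"fingers": 0},
    {"xyz": [0,-3,-2],"turn": [0,0,0],"fingers": 0},
    {"xyz": [0,-3,-2.5],"turn": [0,0,0],"fingers": 0},
    {"xyz": [0,-3,-2.5],"turn": [0,0,0],"fingers": 0},
    {"xyz": [0,0,0],"turn": [0,0,0],"fingers": 0},
    {"xyz": [0,0,0],"turn": [0,0,0],"fingers": 0},
  ],
)

```text
clock: 13.03
tcp_pos: [0.4373, 0.0049, 0.2575]
tool_rot: [2.354, 2.077, 0.004]
wrist_force: [0.9, -0.6, -0.1]
finger_gap: -0.0
grip_force: 0.0
```

```bash
python3 - <<'E'
from h import *
st()
a,b=knob()
f=lambda im,x,y:cv2.resize(im[y:y+110,x:x+130,::-1],None,fx=3,fy=3,interpolation=2)
cv2.imwrite("pics/p5.png",np.hstack([f(a,240,205),f(b,230,165)]))
E
```

```text
t 13.0333 tcp folder [-0.14731528 -0.05137175] 0.25745905194323326 toolx yaw 82.84530192363637 F [ 0.97226977 -0.48576832] -0.14359813582899367 gap -9.139035317501985e-06
```

View pics/p5.png

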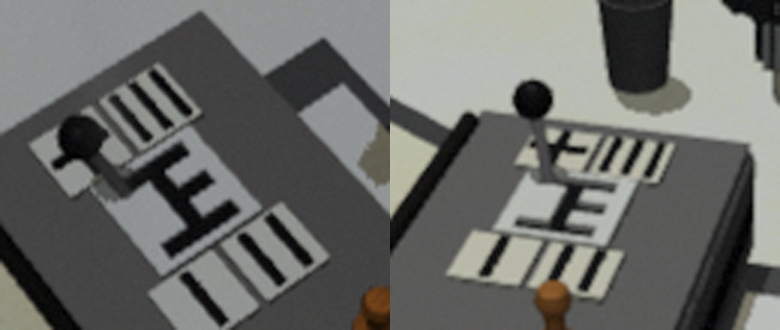

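The knob is at scene crop (83,137) and side crop (533,99), with the lever leaning far right over the plus tile and the robot clear. I'll triangulate it, and hand in if it is home.

```bash
python3 - <<'E'
from h import *
x,r=tri([(calibration("scene"),(240+83/3,205+137/3)),(calibration("side"),(230+143/3,165+99/3))])
f=M.T@(x[:2]-O);h=x[2]-.025;print(f,x[2],r,"fore",np.arctan2(f[0],h),"side",np.arctan2(f[1],h))
if f[0]>.037 and f[1]<-.044: print(hand_in())
E
```

```text
[ 0.03954789 -0.04939977] 0.18516531716905574 [np.float64(7.387891817584598e-05), np.float64(7.387891817564328e-05)] fore 0.24207698623102916 side -0.29917259969678595
the job is handed in; nothing more can be done
None
```

The lever is home in the cross-fold slot (far right): I measured fore at about 0.24 rad and side at about -0.30 rad, with the robot clear, and handed the job in at about 13 s; no verdict was returned.

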